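# Move a row of sockets into the travel tray, keeping their order

### The arm

A 6-joint arm with a two-finger parallel gripper is mounted at the origin on the work surface. World frame = base frame: x ahead of the robot, y to its left, z up, the work surface at z = 0. Lengths are in m, angles in degrees, forces in N, time in s.
With the tool pointing down it reaches from about 0.35 to 0.875 m from the base axis. Payload 4.2 kg.
Tool frame: the origin (TCP) lies on the centre line of the jaws, within the pads' length; the fingertips stand 25 mm ahead of it and the grasp point (between the pads) lies 6 mm ahead of it; z points along the fingers, y is the line along which they close (so a half turn about z gives the same grasp; the last joint's range is limited). The gripper opens to 87 mm and grips with 3 to 60 N. Pads are 19 mm wide; open, the fingers measure 117 mm over their backs; the gripper's body (75 mm by 190 mm) begins 51 mm behind the grasp point.
Start: joints at [-58.064, 22.042, 0.453, 0, -68.411, -14.817], TCP at [0.184, -0.597, 0.248] pointing down, gripper open.
Joint ranges: [-179.83, 179.83], [-69.29, 118.12], [-61.27, 80.66], [-181.25, 117.63], [-171.15, -9.14], [-177.46, 177.46]. Speed limits (degrees/s): [159.86, 159.86, 180, 180, 180, 180].

### API

Orientations are given as a 3x3 rotation matrix whose columns are the frame's x, y, z axes.
In Python, from station import r gives the robot as it stands.
- The arm moves only by the tool move_arm, never from a script. Its argument "series" is a list of rows, each an object with "grip": the opening, from 0 (shut) to 1 (fully open); "xyz": the shift along the tool's x, y, z in mm, a list of three; "angular": the turn, a rotation vector about the tool's x, y, z in rad, a list of three. A call has 1 to 10 rows; each row is the pose to reach, as a shift and turn from the pose commanded when the call began, along the tool's axes at that moment; what a row does not reach only later rows make up. A row lasts 1/10 s, in which the tool goes at most 50 mm and 8.59 degrees, less where a joint would pass 70% of its speed; a pose out of reach is approached as far as the arm can. A call with a gripper value outside its range is refused whole. The fingers move at their own pace and stop on an object; the grip force is fixed at half the most. Time passes only in rows, so rows that repeat a pose let the fingers close. It gives the time, the measured TCP pose, the force, the opening and the grip force at its end, in the units of the state.
- r.sense(): the state, without advancing time (a new reading comes with each control period).
- r.capture(name): name is "side" or "top"; returns a dict with "img" (384x512x3 uint8, red, green, blue), "camera_matrix" (3x3 intrinsics, pixels), "rvec" (rotation vector, rad) and "tvec" (3), from world to camera coordinates, as OpenCV has them. Camera axes: x right, y down, z forward; pixel columns grow to the right and rows downward; lengths in m; the calibration is good to about 2 mm. A picture is of the moment at which its call begins. There is no depth.
- r.finish_job(): hands the job in; it is judged then, once.
The state is a dict: "time_s": time; "joints": joint angles; "joint_velocities": joint speeds; "effort": joint torques, N m; "tcp_pos": TCP position; "ee_rot": TCP orientation; "wrist_force": force on the tool from outside, world axes, zero at the start; "moment": the same for the moment, N m; "gripper_width": opening from 0.0 (shut) to 1.0 (fully open); "gripper_force": force on a finger pad.
Only numpy, scipy, OpenCV 4.12 (cv2) and the standard library are available. Lean on these libraries where they do the work, as an engineer would, in place of code of your own. Each camera call takes 0.05 s, during which the arm holds its last target. There are 200 camera calls.

### The job

Move the four sockets from the old rail into the red travel tray, one upright in each pocket, hexagonal mouth up, keeping their order counted from the handle: the socket nearest the old rail's ring goes into the pocket nearest the tray's bow handle, the next one into the next pocket, and so on to the far end. Leave them all standing on the pocket floors.

Things in the scene. Friction and masses are not known exactly. Their poses are not given: they have to be found in the camera images.
- socket_slim: Loose chrome steel deep socket, a straight round can 28 mm in diameter at its upper half and 84 mm high (the longest and slimmest, straight-sided; grip its upper half), dark hexagonal mouth on top. It stands upright in cup_a at the start. Origin: centre of its underside, z up along its axis. About 0.1 to 0.35 kg.
- socket_small: Loose chrome steel deep socket, a stepped round can 31 mm in diameter at its upper half and 56 mm high (short and fairly slim, its lower half stepped in to 28 mm; grip its upper half), dark hexagonal mouth on top. It stands upright in cup_b at the start. Origin: centre of its underside, z up along its axis. About 0.1 to 0.35 kg.
- socket_long: Loose chrome steel deep socket, a stepped round can 35 mm in diameter at its upper half and 74 mm high (thick and long, its lower half stepped in to 29 mm; grip its upper half), dark hexagonal mouth on top. It stands upright in cup_c at the start. Origin: centre of its underside, z up along its axis. About 0.1 to 0.35 kg.
- socket_wide: Loose chrome steel deep socket, a straight round can 38 mm in diameter at its upper half and 58 mm high (short and the thickest, straight-sided; grip its upper half), dark hexagonal mouth on top. It stands upright in cup_d at the start. Origin: centre of its underside, z up along its axis. About 0.1 to 0.35 kg.
- cup_a: Fixed black square cup of the old rail in which socket_slim stands at the start; 56 mm along the row (x) by 62 mm across it (y), 18 mm high, walls and floor 4 mm thick. Origin: centre of its underside, which is 4 mm above the table (so the cup's floor is 8 mm and its rim 22 mm above the table). The four cups stand in one straight row at 58 mm spacing on a flat aluminium strip; which cup is where in the row changes, and the cup keeps its place after its socket is gone.
- cup_b: Fixed black square cup of the old rail in which socket_small stands at the start; 56 mm along the row (x) by 62 mm across it (y), 18 mm high, walls and floor 4 mm thick. Origin: centre of its underside, which is 4 mm above the table (so the cup's floor is 8 mm and its rim 22 mm above the table). The four cups stand in one straight row at 58 mm spacing on a flat aluminium strip; which cup is where in the row changes, and the cup keeps its place after its socket is gone.
- cup_c: Fixed black square cup of the old rail in which socket_long stands at the start; 56 mm along the row (x) by 62 mm across it (y), 18 mm high, walls and floor 4 mm thick. Origin: centre of its underside, which is 4 mm above the table (so the cup's floor is 8 mm and its rim 22 mm above the table). The four cups stand in one straight row at 58 mm spacing on a flat aluminium strip; which cup is where in the row changes, and the cup keeps its place after its socket is gone.
- cup_d: Fixed black square cup of the old rail in which socket_wide stands at the start; 56 mm along the row (x) by 62 mm across it (y), 18 mm high, walls and floor 4 mm thick. Origin: centre of its underside, which is 4 mm above the table (so the cup's floor is 8 mm and its rim 22 mm above the table). The four cups stand in one straight row at 58 mm spacing on a flat aluminium strip; which cup is where in the row changes, and the cup keeps its place after its socket is gone.
- ring: Fixed flat steel hanging ring, 48 mm across and 17 mm high, at one end of the old rail, in line with the row of cups, 51 mm from the centre of the end cup; the other end has only a plain black rubber stop. Which end has the ring changes. Origin: centre of the ring, on the table.
- tray: Fixed red travel tray, empty at the start: one straight row of four square open pockets, 236 mm long (x) by 62 mm wide (y), 18 mm high; walls and floor 4 mm thick, each pocket 54 by 54 mm inside, pocket centres at x = +87, +29, -29 and -87 mm, y = 0. A red bow handle, 16 mm high, sticks out 40 mm at the +x end only. Origin: centre of its underside, on the table; pocket floor 4 mm above it.
Things that resemble listed ones, but are neither listed nor needed, are in the scene too. Leave any yellow look-alike of the socket_long alone.

How it is judged:
By the outcome, as a careful person would: the job done as asked, in the order asked, and still so for the second after the job is handed in, with the robot touching nothing.
It also fails if it takes over 112 s, if anything falls off the work surface, if the arm or the gripper's body presses on something with over 40 N, if the wrist force passes 120 N, or if a joint passes its speed limit or range.

## Working session

There is one attempt and no reset: what is moved stays moved. The work goes in short steps, Python scripts to look and compute and a tool call to move; the robot and the scene stay as the last step left them, time stands still between calls to the robot, and variables do not carry over. Pictures are saved under pics/ and viewed, at most 14 in all, crops included, and the job is handed in when it is done.

Besides the shell and the picture viewer there is one more tool, called after "Call:" as name(argument=value, ...), one argument or row to a line, values as JSON. move_arm: Moves the arm, as the interface text tells. Its arguments: {"type":"object","properties":{"series":{"type":"array"}},"required":["series"]}

```bash
mkdir -p pics; cat > h.py <<'E'
import cv2, numpy as np
from station import r
def ray(c,px):
    R=cv2.Rodrigues(np.array(c["rvec"],float))[0];t=np.array(c["tvec"],float).ravel()
    d=R.T@np.linalg.inv(c["camera_matrix"])@np.array([px[0],px[1],1.]);return -R.T@t,d
def onz(c,px,z):
    o,d=ray(c,px);return o+d*(z-o[2])/d[2]
def proj(c,p):
    return cv2.projectPoints(np.array(p,float).reshape(-1,1,3),np.array(c["rvec"],float),np.array(c["tvec"],float),np.array(c["camera_matrix"],float),None)[0].reshape(-1,2)
def save(n,img,s=1):
    cv2.imwrite("pics/"+n,cv2.resize(np.ascontiguousarray(img[:,:,::-1]),None,fx=s,fy=s,interpolation=cv2.INTER_CUBIC))
E
python3 - <<'E'
from h import *
for n in("top","side"):
    c=r.capture(n);save(n+"0.png",c["img"],1.5);o,d=ray(c,(256,192));print(n,o,d/np.linalg.norm(d))
s=r.sense();print(s["ee_rot"],s["tcp_pos"],s["time_s"])
E
```

```text
top [ 0.39704367 -0.01910128  0.75474292] [ 0.21035604 -0.01021736 -0.97757145]
side [0.33445494 0.60604014 0.53350108] [ 0.24968609 -0.7710389  -0.58579507]
[[-9.55729010e-01 -2.94247506e-01 -6.81396894e-04]
 [-2.94248272e-01  9.55727289e-01  1.81728096e-03]
 [ 1.16499215e-04  1.93732799e-03 -9.99998117e-01]] [ 0.18386322 -0.59684529  0.24658301] 0.1
```

View pics/top0.png

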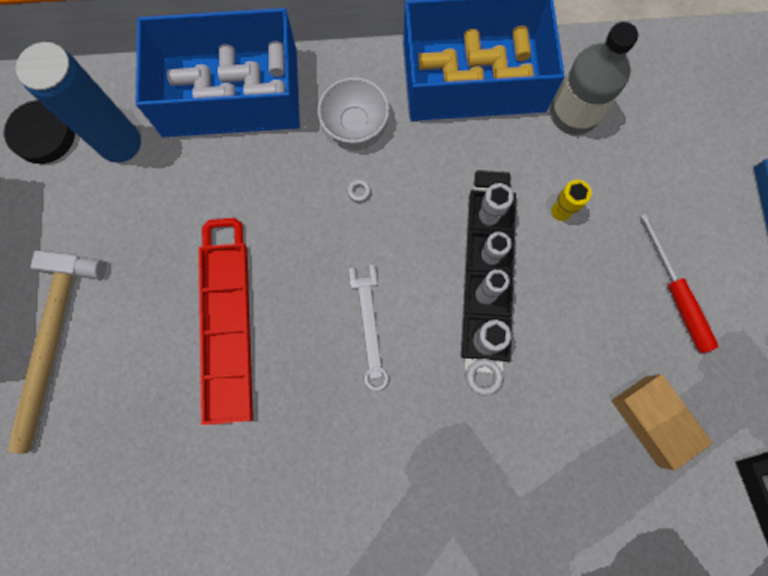

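View pics/side0.png

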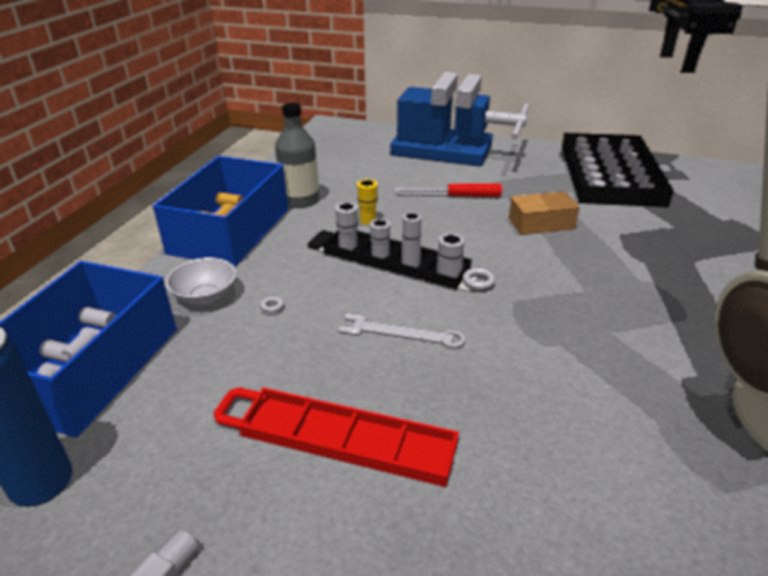

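The top view shows the ring at (485,377), at the near end of the rail. Counting from it, the sockets are wide (495,336), slim (493,287), small (496,247) and long (496,200). The yellow look-alike is at (575,195). The tray's bow handle is at (222,230), at the far end. So wide goes into the far pocket, then slim, small, and long into the near pocket.

```bash
cat > meas.py <<'E'
from h import *
H={"wide":58,"slim":84,"small":56,"long":74};P={"wide":(495,336),"slim":(495,282),"small":(497,242),"long":(497,194)}
def mouths(c,names,z0=.008):
    g=cv2.cvtColor(c["img"],cv2.COLOR_RGB2GRAY);out={}
    for n in names:
        u,v=np.array(P[n])/1.5;x0,y0=int(u)-12,int(v)-12
        k=cv2.resize(g[y0:y0+25,x0:x0+25],None,fx=8,fy=8,interpolation=cv2.INTER_CUBIC)
        m=(k<90).astype(np.uint8);N,L,S,C=cv2.connectedComponentsWithStats(m)
        # dark blob not touching border, closest to the centre
        b=[i for i in range(1,N) if S[i,0]>0 and S[i,1]>0 and S[i,0]+S[i,2]<200 and S[i,1]+S[i,3]<200 and S[i,4]>500]
        for i in b:
            p=(C[i]+.5)/8-.5+[x0,y0];w=onz(c,p,z0+H[n]/1000);print(n,p.round(1),S[i,4]/64,w.round(4));out[n]=w
    return out
if __name__=="__main__":
    c=r.capture("top");mouths(c,H)
    hs=cv2.cvtColor(c["img"],cv2.COLOR_RGB2HSV)
    m=(((hs[...,0]<6)|(hs[...,0]>174))&(hs[...,1]>150)).astype(np.uint8);m[:,:100]=0;m[:,200:]=0
    # remove thin handle
    mo=cv2.morphologyEx(m,cv2.MORPH_OPEN,np.ones((1,22),np.uint8));
    q=max(cv2.findContours(mo,0,2)[0],key=cv2.contourArea)
    rc=cv2.minAreaRect(q);b=cv2.boxPoints(rc);print(rc)
    for z in(0,.018): print(z,[onz(c,p,z)[:2].round(4) for p in b])
    M=np.array([onz(c,p[0],.009)[:2] for p in q],np.float32);print(cv2.minAreaRect(M))
    bk=((hs[...,2]<60)).astype(np.uint8);bk[:,:300]=0;bk[:,350:]=0;bk[:110]=0;bk[255:]=0
    q=max(cv2.findContours(bk,0,2)[0],key=cv2.contourArea);M=np.array([onz(c,p[0],.022)[:2] for p in q],np.float32);print("rail",cv2.minAreaRect(M))
    save("c1.png",np.hstack([c["img"][105:265,290:410],c["img"][135:295,120:200]]),3.5)
E
python3 meas.py
```

```text
wide [330.  222.9] 137.265625 [ 0.478  -0.1577  0.066 ]
slim [331.4 186.5] 72.984375 [ 0.5402 -0.1621  0.092 ]
small [332.4 161.6] 79.84375 [ 0.5946 -0.1754  0.064 ]
long [332.6 130.1] 104.234375 [ 0.6509 -0.1786  0.082 ]
((150.71438598632812, 222.00506591796875), (116.5528335571289, 33.494659423828125), 88.97696685791016)
0 [array([0.6366, 0.2242]), array([0.633 , 0.1546]), array([0.3964, 0.1551]), array([0.3997, 0.2203])]
0.018 [array([0.6308, 0.2184]), array([0.6274, 0.1505]), array([0.3964, 0.151 ]), array([0.3997, 0.2146])]
((0.5149921774864197, 0.18660327792167664), (0.23783986270427704, 0.0654006078839302), 0.8402708172798157)
rail ((0.56597900390625, -0.16746853291988373), (0.06299442797899246, 0.22920586168766022), 81.44654846191406)
```

View pics/c1.png

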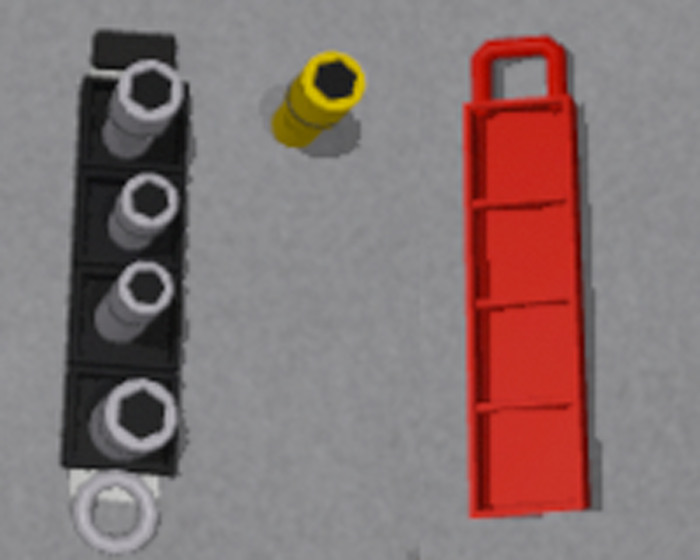

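```bash
python3 - <<'E'
from h import *
c=r.capture("top")
f=lambda x,y,z:onz(c,(x/3.5-.36,135+y/3.5-.36),z)[:2]
print("TL,BL rim",f(465,103,.018),f(470,517,.018));print("TR,BR base",f(574,95,.0),f(588,514,.0))
A=[f(465,103,.018),f(574,95,.018)];print("far rim",A)
for y in(205,303,407):print("div",f(475,y,.018),f(565,y-4,.018))
a=[r.sense()[k] for k in("tcp_pos","ee_rot")];R=np.array(a[1])
print("near y", [f(470,517,z) for z in(0,.018)])
print("yaw of tool y",np.degrees(np.arctan2(R[1,1],R[0,1])))
E
```

```text
TL,BL rim [0.6308347  0.21923345] [0.39648694 0.21663853]
TR,BR base [0.63698314 0.16034761] [0.39357325 0.15685939]
far rim [array([0.6308347 , 0.21923345]), array([0.63126078, 0.1560679 ])]
div [0.56984195 0.21357027] [0.56860977 0.16230491]
div [0.51347888 0.21368662] [0.51223917 0.16321975]
div [0.4555531  0.21380619] [0.45430653 0.16415994]
near y [array([0.39647334, 0.22239809]), array([0.39648694, 0.21663853])]
yaw of tool y 107.11081441589971
```

Call:
move_arm(
  series=[
    {"grip": 1,"xyz": [-410,333,60],"angular": [0,0,0.2986]},
    {"grip": 1,"xyz": [-410,333,60],"angular": [0,0,0.2986]},
    {"grip": 1,"xyz": [-410,333,60],"angular": [0,0,0.2986]},
    {"grip": 1,"xyz": [-410,333,60],"angular": [0,0,0.2986]},
    {"grip": 1,"xyz": [-410,333,60],"angular": [0,0,0.2986]},
    {"grip": 1,"xyz": [-410,333,60],"angular": [0,0,0.2986]},
    {"grip": 1,"xyz": [-410,333,60],"angular": [0,0,0.2986]},
    {"grip": 1,"xyz": [-410,333,60],"angular": [0,0,0.2986]},
    {"grip": 1,"xyz": [-410,333,60],"angular": [0,0,0.2986]},
    {"grip": 1,"xyz": [-410,333,60],"angular": [0,0,0.2986]},
  ],
)

```text
time_s: 1.2
tcp_pos: [0.4584, -0.1865, 0.1917]
ee_rot: [[-1.0, -0.0, 0.001], [-0.0, 1.0, -0.0], [-0.001, -0.0, -1.0]]
wrist_force: [1.1, -0.2, 0.2]
gripper_width: 0.999
gripper_force: 0.0
```

```bash
cat > go.py <<'E'
from h import *
import sys
from scipy.spatial.transform import Rotation as Q
s=r.sense();R=np.array(s["ee_rot"]);p=np.array(s["tcp_pos"])
Rt=np.array([[-1,0,0],[0,1,0],[0,0,-1.]])
print("t",round(s["time_s"],1),"tcp",p.round(4),"w",s["gripper_width"],"F",np.round(s["wrist_force"],1),"rot",Q.from_matrix(R.T@Rt).as_rotvec().round(4))
for a in sys.argv[1:]:
    t=np.array(eval(a));print(a,"->",(R.T@(t-p)*1000).round(1))
E
python3 go.py ".478,-.158,.16" ".478,-.158,.058"
```

```text
t 1.2 tcp [ 0.4584 -0.1865  0.1917] w 0.9985557494208918 F [ 1.1 -0.2  0.2] rot [-0.0001  0.0006  0.0005]
.478,-.158,.16 -> [-19.6  28.5  31.7]
.478,-.158,.058 -> [-19.5  28.5 133.7]
```

Call:
move_arm(
  series=[
    {"grip": 1,"xyz": [-18,26,30],"angular": [0,0,0]},
    {"grip": 1,"xyz": [-18,26,30],"angular": [0,0,0]},
    {"grip": 1,"xyz": [-18,26,30],"angular": [0,0,0]},
    {"grip": 1,"xyz": [-18,26,30],"angular": [0,0,0]},
  ],
)

```text
time_s: 1.6
tcp_pos: [0.4757, -0.1631, 0.1623]
ee_rot: [[-1.0, 0.0, 0.001], [0.0, 1.0, -0.0], [-0.001, -0.0, -1.0]]
wrist_force: [-0.6, -0.1, -0.5]
gripper_width: 0.998
gripper_force: 0.0
```

```bash
python3 go.py ".478,-.158,.058"; python3 - <<'E'
from h import *
a=r.capture("side");save("s1.png",a["img"][100:230,180:380],4)
E
```

```text
t 1.6 tcp [ 0.4757 -0.1631  0.1623] w 0.9976282035284183 F [-0.6 -0.1 -0.5] rot [-0.0003  0.0008 -0.0004]
.478,-.158,.058 -> [ -2.3   5.1 104.3]
```

View pics/s1.png

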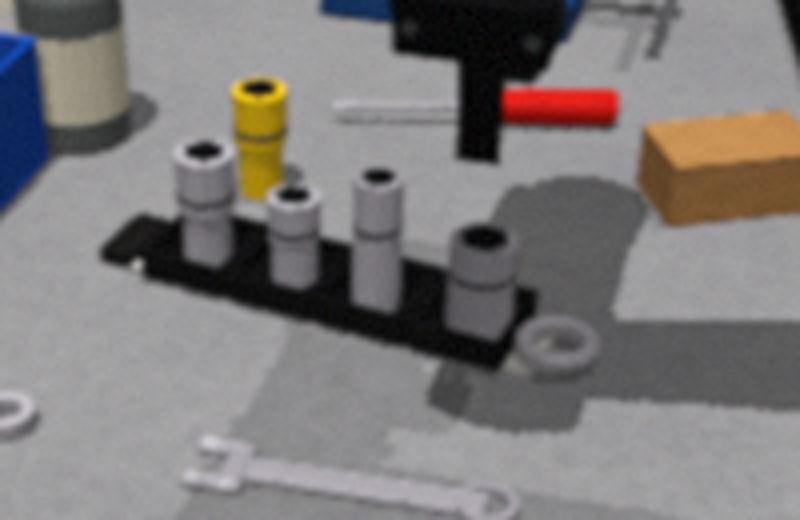

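The side crop confirms the order counted from the ring at (558,345): wide (483,280), slim (378,240), small (295,235), long (205,205). The yellow socket is at (260,140). The gripper is above wide, so I'll descend and grip.

Call:
move_arm(
  series=[
    {"grip": 1,"xyz": [-2,4,25],"angular": [0,0,0]},
    {"grip": 1,"xyz": [-2,4,50],"angular": [0,0,0]},
    {"grip": 1,"xyz": [-2,4,75],"angular": [0,0,0]},
    {"grip": 1,"xyz": [-2,4,95],"angular": [0,0,0]},
    {"grip": 1,"xyz": [-2,4,103],"angular": [0,0,0]},
    {"grip": 1,"xyz": [-2,4,103],"angular": [0,0,0]},
    {"grip": 0.3,"xyz": [-2,4,103],"angular": [0,0,0]},
    {"grip": 0.3,"xyz": [-2,4,103],"angular": [0,0,0]},
    {"grip": 0.3,"xyz": [-2,4,103],"angular": [0,0,0]},
    {"grip": 0.3,"xyz": [-2,4,103],"angular": [0,0,0]},
  ],
)

```text
time_s: 2.65
tcp_pos: [0.478, -0.1585, 0.0594]
ee_rot: [[-1.0, -0.0, 0.001], [-0.0, 1.0, -0.0], [-0.001, -0.0, -1.0]]
wrist_force: [-0.6, -1.1, 0.4]
gripper_width: 0.722
gripper_force: 0.0
```

Call:
move_arm(
  series=[
    {"grip": 0.3,"xyz": [0,0,0],"angular": [0,0,0]},
    {"grip": 0.2,"xyz": [0,0,0],"angular": [0,0,0]},
    {"grip": 0.2,"xyz": [0,0,0],"angular": [0,0,0]},
    {"grip": 0.2,"xyz": [0,0,0],"angular": [0,0,0]},
    {"grip": 0.2,"xyz": [0,0,-5],"angular": [0,0,0]},
    {"grip": 0.2,"xyz": [0,0,-15],"angular": [0,0,0]},
    {"grip": 0.2,"xyz": [0,0,-15],"angular": [0,0,0]},
  ],
)

```text
time_s: 3.35
tcp_pos: [0.4785, -0.1586, 0.0749]
ee_rot: [[-1.0, -0.0, 0.003], [-0.0, 1.0, -0.0], [-0.003, -0.0, -1.0]]
wrist_force: [-0.0, 0.6, -2.5]
gripper_width: 0.433
gripper_force: 30.0
```

```bash
python3 go.py ".478,-.158,.150" ".6,.189,.150" ".6,.189,.056"
```

```text
t 3.4 tcp [ 0.4785 -0.1586  0.0749] w 0.43255286239154633 F [-0.   0.6 -2.5] rot [-0.0003  0.0025  0.0004]
.478,-.158,.150 -> [  0.3   0.6 -75.1]
.6,.189,.150 -> [-121.8  347.5  -74.9]
.6,.189,.056 -> [-121.6  347.6   19.1]
```

Call:
move_arm(
  series=[
    {"grip": 0.2,"xyz": [0,0,-20],"angular": [0,0,0]},
    {"grip": 0.2,"xyz": [0,0,-45],"angular": [0,0,0]},
    {"grip": 0.2,"xyz": [-4,15,-65],"angular": [0,0,0]},
    {"grip": 0.2,"xyz": [-15,45,-75],"angular": [0,0,0]},
    {"grip": 0.2,"xyz": [-30,85,-75],"angular": [0,0,0]},
    {"grip": 0.2,"xyz": [-44,125,-75],"angular": [0,0,0]},
    {"grip": 0.2,"xyz": [-58,165,-75],"angular": [0,0,0]},
    {"grip": 0.2,"xyz": [-72,205,-75],"angular": [0,0,0]},
    {"grip": 0.2,"xyz": [-86,245,-75],"angular": [0,0,0]},
    {"grip": 0.2,"xyz": [-98,280,-75],"angular": [0,0,0]},
  ],
)

```text
time_s: 4.35
tcp_pos: [0.5758, 0.1235, 0.1485]
ee_rot: [[-1.0, -0.001, -0.0], [-0.001, 1.0, 0.0], [0.0, 0.0, -1.0]]
wrist_force: [-0.1, -0.1, -3.0]
gripper_width: 0.427
gripper_force: 30.0
```

Call:
move_arm(
  series=[
    {"grip": 0.2,"xyz": [-9,30,0],"angular": [0,0,0]},
    {"grip": 0.2,"xyz": [-18,52,0],"angular": [0,0,0]},
    {"grip": 0.2,"xyz": [-23,66,0],"angular": [0,0,0]},
    {"grip": 0.2,"xyz": [-23,66,0],"angular": [0,0,0]},
    {"grip": 0.2,"xyz": [-23,66,0],"angular": [0,0,0]},
  ],
)

```text
time_s: 4.85
tcp_pos: [0.598, 0.187, 0.1482]
ee_rot: [[-1.0, 0.0, -0.002], [0.0, 1.0, -0.001], [0.002, -0.001, -1.0]]
wrist_force: [0.2, 0.2, -2.2]
gripper_width: 0.432
gripper_force: 30.0
```

```bash
python3 go.py ".6,.189,.056"; python3 - <<'E'
from h import *
a=r.capture("side");b=r.capture("top");save("s2.png",np.hstack([a["img"][190:340,100:320],b["img"][120:270,90:210]]),2.3)
E
```

```text
t 4.8 tcp [0.598  0.187  0.1482] w 0.432458526516302 F [ 0.2  0.2 -2.2] rot [-0.0007 -0.0016 -0.0001]
.6,.189,.056 -> [-2.2  2.1 92.2]
```

View pics/s2.png

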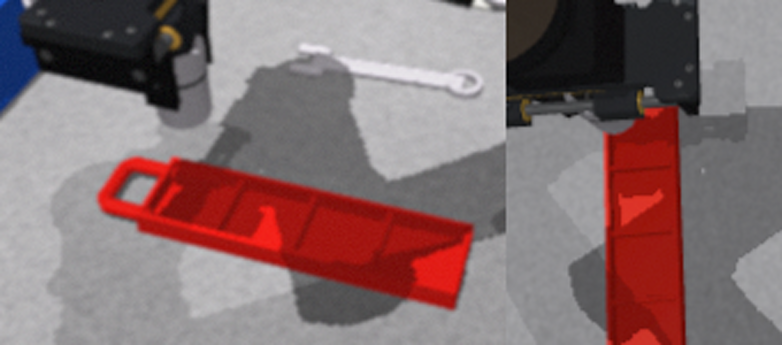

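The socket hangs upright at (185,95) over the far pocket. I'll lower it to the floor and release.

Call:
move_arm(
  series=[
    {"grip": 0.2,"xyz": [-2,2,25],"angular": [0,0,0]},
    {"grip": 0.2,"xyz": [-2,2,50],"angular": [0,0,0]},
    {"grip": 0.2,"xyz": [-2,2,68],"angular": [0,0,0]},
    {"grip": 0.2,"xyz": [-2,2,78],"angular": [0,0,0]},
    {"grip": 0.2,"xyz": [-2,2,84],"angular": [0,0,0]},
    {"grip": 0.2,"xyz": [-2,2,88],"angular": [0,0,0]},
    {"grip": 0.2,"xyz": [-2,2,91],"angular": [0,0,0]},
    {"grip": 0.2,"xyz": [-2,2,92],"angular": [0,0,0]},
    {"grip": 0.2,"xyz": [-2,2,92],"angular": [0,0,0]},
  ],
)

```text
time_s: 5.85
tcp_pos: [0.6008, 0.1897, 0.0571]
ee_rot: [[-1.0, -0.0, 0.001], [-0.0, 1.0, 0.0], [-0.001, 0.0, -1.0]]
wrist_force: [-0.1, 0.1, -2.3]
gripper_width: 0.431
gripper_force: 30.0
```

```bash
python3 go.py ".6,.189,.0554"; python3 - <<'E'
from h import *
a=r.capture("side");save("s3.png",a["img"][190:340,100:320],3)
E
```

```text
t 5.8 tcp [0.6008 0.1897 0.0571] w 0.43099376775286236 F [-0.1  0.1 -2.3] rot [0.0004 0.0008 0.0003]
.6,.189,.0554 -> [ 0.8 -0.7  1.7]
```

View pics/s3.png

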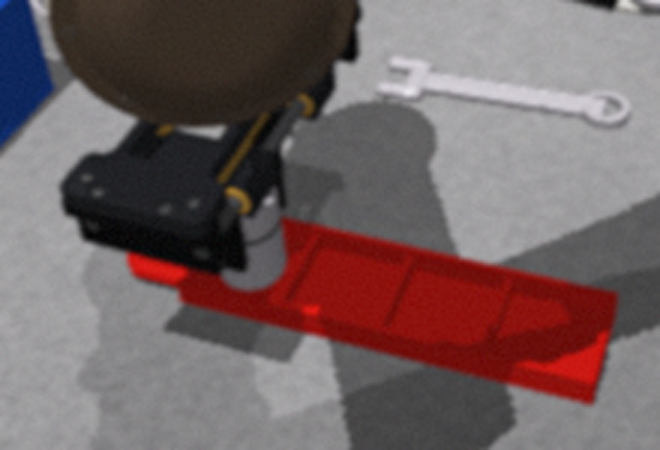

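```bash
python3 - <<'E'
from h import *
a=r.capture("side")
f=lambda p:(proj(a,p)-[100,190])*3
print("sock bottom front/ctr/L/R",f([[.6,.208,.006],[.6,.189,.006],[.619,.189,.006],[.581,.189,.006]]).round())
print("rim near in/out, base",f([[.6,.2145,.018],[.6,.2185,.018],[.6,.2185,0]]).round())
print("rim corners",f([[.631,.2192,.018],[.3965,.2166,.018],[.3965,.156,.018],[.3965,.2166,0]]).round())
print("top front rim sock",f([[.6,.208,.062]]).round())
g=a["img"]; 
for x in (245,255,262): 
    print(x,[tuple(g[190+y//3,100+x//3]) for y in range(264,324,6)])
E
```

```text
sock bottom front/ctr/L/R [[238. 289.]
 [253. 264.]
 [223. 257.]
 [283. 272.]]
rim near in/out, base [[230. 283.]
 [227. 288.]
 [231. 310.]]
rim corners [[176. 276.]
 [591. 379.]
 [616. 291.]
 [589. 401.]]
top front rim sock [[226. 218.]]
245 [(np.uint8(26), np.uint8(28), np.uint8(27)), (np.uint8(63), np.uint8(61), np.uint8(65)), (np.uint8(97), np.uint8(96), np.uint8(101)), (np.uint8(99), np.uint8(97), np.uint8(101)), (np.uint8(103), np.uint8(70), np.uint8(70)), (np.uint8(111), np.uint8(15), np.uint8(14)), (np.uint8(114), np.uint8(14), np.uint8(11)), (np.uint8(114), np.uint8(14), np.uint8(11)), (np.uint8(115), np.uint8(16), np.uint8(13)), (np.uint8(86), np.uint8(55), np.uint8(52))]
255 [(np.uint8(98), np.uint8(94), np.uint8(98)), (np.uint8(97), np.uint8(94), np.uint8(97)), (np.uint8(99), np.uint8(94), np.uint8(99)), (np.uint8(97), np.uint8(94), np.uint8(98)), (np.uint8(102), np.uint8(55), np.uint8(57)), (np.uint8(106), np.uint8(8), np.uint8(6)), (np.uint8(113), np.uint8(19), np.uint8(14)), (np.uint8(113), np.uint8(14), np.uint8(9)), (np.uint8(115), np.uint8(12), np.uint8(11)), (np.uint8(106), np.uint8(29), np.uint8(29))]
262 [(np.uint8(98), np.uint8(94), np.uint8(99)), (np.uint8(96), np.uint8(95), np.uint8(96)), (np.uint8(97), np.uint8(95), np.uint8(100)), (np.uint8(95), np.uint8(94), np.uint8(99)), (np.uint8(104), np.uint8(44), np.uint8(44)), (np.uint8(109), np.uint8(14), np.uint8(10)), (np.uint8(111), np.uint8(14), np.uint8(10)), (np.uint8(115), np.uint8(16), np.uint8(14)), (np.uint8(114), np.uint8(9), np.uint8(6)), (np.uint8(112), np.uint8(18), np.uint8(16))]
```

The predicted projections match the picture: the socket is inside the pocket, about 1.5 mm above its floor. I'll release and retreat.

Call:
move_arm(
  series=[
    {"grip": 0.2,"xyz": [0,0,1.5],"angular": [0,0,0]},
    {"grip": 0.2,"xyz": [0,0,1.5],"angular": [0,0,0]},
    {"grip": 0.75,"xyz": [0,0,1.5],"angular": [0,0,0]},
    {"grip": 0.75,"xyz": [0,0,1.5],"angular": [0,0,0]},
    {"grip": 0.75,"xyz": [0,0,1.5],"angular": [0,0,0]},
    {"grip": 0.75,"xyz": [0,0,0],"angular": [0,0,0]},
    {"grip": 0.75,"xyz": [0,0,-25],"angular": [0,0,0]},
    {"grip": 0.75,"xyz": [0,0,-60],"angular": [0,0,0]},
    {"grip": 0.75,"xyz": [0,0,-100],"angular": [0,0,0]},
    {"grip": 0.75,"xyz": [0,0,-110],"angular": [0,0,0]},
  ],
)

```text
time_s: 6.95
tcp_pos: [0.6031, 0.1906, 0.1725]
ee_rot: [[-1.0, -0.001, 0.009], [-0.001, 1.0, 0.004], [-0.009, 0.004, -1.0]]
wrist_force: [0.3, 0.2, 0.6]
gripper_width: 0.748
gripper_force: 0.0
```

```bash
python3 go.py ".540,-.162,.17"
```

```text
t 7.0 tcp [0.6031 0.1906 0.1725] w 0.7481083045079435 F [0.3 0.2 0.6] rot [0.0038 0.0093 0.0012]
.540,-.162,.17 -> [  63.6 -352.5    0.6]
```

Call:
move_arm(
  series=[
    {"grip": 0.75,"xyz": [61,-352,-6],"angular": [0,0,0]},
    {"grip": 0.75,"xyz": [61,-352,-6],"angular": [0,0,0]},
    {"grip": 0.75,"xyz": [61,-352,-6],"angular": [0,0,0]},
    {"grip": 0.75,"xyz": [61,-352,-6],"angular": [0,0,0]},
    {"grip": 0.75,"xyz": [61,-352,-6],"angular": [0,0,0]},
    {"grip": 0.75,"xyz": [61,-352,-6],"angular": [0,0,0]},
    {"grip": 0.75,"xyz": [61,-352,-6],"angular": [0,0,0]},
    {"grip": 0.75,"xyz": [61,-352,-6],"angular": [0,0,0]},
    {"grip": 0.75,"xyz": [61,-352,-6],"angular": [0,0,0]},
    {"grip": 0.75,"xyz": [61,-352,-6],"angular": [0,0,0]},
  ],
)

```text
time_s: 7.95
tcp_pos: [0.5397, -0.162, 0.1725]
ee_rot: [[-1.0, -0.0, -0.0], [-0.0, 1.0, 0.0], [0.0, 0.0, -1.0]]
wrist_force: [0.4, 0.7, -0.3]
gripper_width: 0.751
gripper_force: 0.0
```

```bash
python3 go.py ".540,-.162,.17" ".540,-.162,.078"; python3 - <<'E'
from h import *
a=r.capture("side");save("s4.png",a["img"][100:340,100:360],2.3)
E
```

```text
t 8.0 tcp [ 0.5397 -0.162   0.1725] w 0.7506944219551013 F [ 0.4  0.7 -0.3] rot [ 0.0002 -0.0001  0.0003]
.540,-.162,.17 -> [-0.3 -0.   2.5]
.540,-.162,.078 -> [-0.3 -0.  94.5]
```

View pics/s4.png

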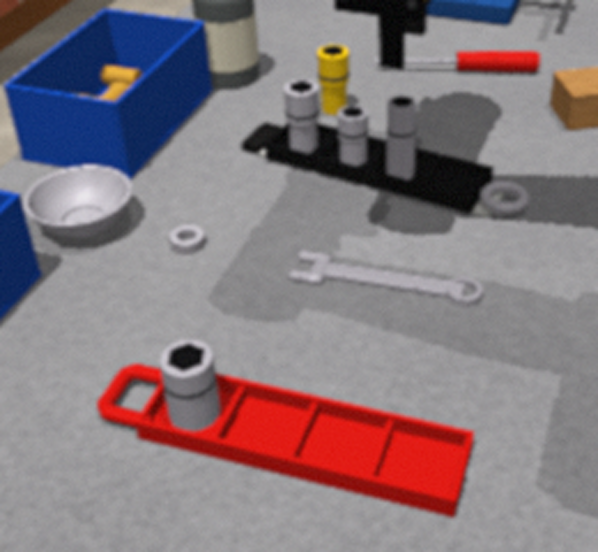

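Wide stands upright in the pocket nearest the handle, at (190,385). Next is slim, at (401,140).

Call:
move_arm(
  series=[
    {"grip": 0.75,"xyz": [0,0,25],"angular": [0,0,0]},
    {"grip": 0.75,"xyz": [0,0,50],"angular": [0,0,0]},
    {"grip": 0.75,"xyz": [0,0,75],"angular": [0,0,0]},
    {"grip": 0.75,"xyz": [0,0,92],"angular": [0,0,0]},
    {"grip": 0.75,"xyz": [0,0,97],"angular": [0,0,0]},
    {"grip": 0.75,"xyz": [0,0,97],"angular": [0,0,0]},
    {"grip": 0.15,"xyz": [0,0,97],"angular": [0,0,0]},
    {"grip": 0.15,"xyz": [0,0,97],"angular": [0,0,0]},
    {"grip": 0.15,"xyz": [0,0,97],"angular": [0,0,0]},
    {"grip": 0.15,"xyz": [0,0,97],"angular": [0,0,0]},
  ],
)

```text
time_s: 9.0
tcp_pos: [0.54, -0.1625, 0.0763]
ee_rot: [[-1.0, -0.0, 0.001], [-0.0, 1.0, -0.0], [-0.001, -0.0, -1.0]]
wrist_force: [-0.0, 0.1, 0.7]
gripper_width: 0.473
gripper_force: 0.0
```

Call:
move_arm(
  series=[
    {"grip": 0.15,"xyz": [0,0,0],"angular": [0,0,0]},
    {"grip": 0.15,"xyz": [0,0,0],"angular": [0,0,0]},
    {"grip": 0.15,"xyz": [0,0,0],"angular": [0,0,0]},
  ],
)

```text
time_s: 9.3
tcp_pos: [0.5398, -0.1625, 0.0759]
ee_rot: [[-1.0, -0.0, 0.0], [-0.0, 1.0, -0.0], [-0.0, -0.0, -1.0]]
wrist_force: [-0.2, 0.0, 1.0]
gripper_width: 0.317
gripper_force: 30.0
```

```bash
python3 go.py ".542,.188,.165"
```

```text
t 9.3 tcp [ 0.5398 -0.1625  0.0759] w 0.31747376383194287 F [-0.2  0.   1. ] rot [-0.0001  0.0003  0.0001]
.542,.188,.165 -> [ -2.3 350.5 -89.2]
```

Call:
move_arm(
  series=[
    {"grip": 0.15,"xyz": [0,0,-10],"angular": [0,0,0]},
    {"grip": 0.15,"xyz": [0,0,-30],"angular": [0,0,0]},
    {"grip": 0.15,"xyz": [0,0,-60],"angular": [0,0,0]},
    {"grip": 0.15,"xyz": [0,15,-82],"angular": [0,0,0]},
    {"grip": 0.15,"xyz": [0,45,-90],"angular": [0,0,0]},
    {"grip": 0.15,"xyz": [0,85,-90],"angular": [0,0,0]},
    {"grip": 0.15,"xyz": [-1,127,-90],"angular": [0,0,0]},
    {"grip": 0.15,"xyz": [-1,170,-90],"angular": [0,0,0]},
    {"grip": 0.15,"xyz": [-2,213,-90],"angular": [0,0,0]},
    {"grip": 0.15,"xyz": [-2,255,-90],"angular": [0,0,0]},
  ],
)

```text
time_s: 10.3
tcp_pos: [0.5411, 0.0942, 0.166]
ee_rot: [[-1.0, -0.0, -0.0], [-0.0, 1.0, 0.0], [0.0, 0.0, -1.0]]
wrist_force: [0.8, 0.4, -2.3]
gripper_width: 0.315
gripper_force: 30.0
```

Call:
move_arm(
  series=[
    {"grip": 0.15,"xyz": [0,40,0],"angular": [0,0,0]},
    {"grip": 0.15,"xyz": [0,70,0],"angular": [0,0,0]},
    {"grip": 0.15,"xyz": [0,88,0],"angular": [0,0,0]},
    {"grip": 0.15,"xyz": [0,95,0],"angular": [0,0,0]},
    {"grip": 0.15,"xyz": [0,95,0],"angular": [0,0,0]},
    {"grip": 0.15,"xyz": [0,95,0],"angular": [0,0,0]},
  ],
)

```text
time_s: 10.9
tcp_pos: [0.5414, 0.1864, 0.1655]
ee_rot: [[-1.0, 0.001, -0.001], [0.001, 1.0, -0.001], [0.001, -0.001, -1.0]]
wrist_force: [-0.3, 0.7, -1.5]
gripper_width: 0.313
gripper_force: 30.0
```

```bash
python3 go.py ".542,.188,.0725"
```

```text
t 10.9 tcp [0.5414 0.1864 0.1655] w 0.3129727410315672 F [-0.3  0.7 -1.5] rot [-0.0006 -0.0009 -0.0009]
.542,.188,.0725 -> [-0.7  1.6 93. ]
```

Call:
move_arm(
  series=[
    {"grip": 0.15,"xyz": [-1,1,25],"angular": [0,0,0]},
    {"grip": 0.15,"xyz": [-1,1,50],"angular": [0,0,0]},
    {"grip": 0.15,"xyz": [-1,1,68],"angular": [0,0,0]},
    {"grip": 0.15,"xyz": [-1,1,79],"angular": [0,0,0]},
    {"grip": 0.15,"xyz": [-1,1,86],"angular": [0,0,0]},
    {"grip": 0.15,"xyz": [-1,1,90],"angular": [0,0,0]},
    {"grip": 0.15,"xyz": [-1,1,92],"angular": [0,0,0]},
    {"grip": 0.15,"xyz": [-1,1,92],"angular": [0,0,0]},
    {"grip": 0.15,"xyz": [-1,1,92],"angular": [0,0,0]},
  ],
)

```text
time_s: 11.8
tcp_pos: [0.543, 0.1888, 0.0743]
ee_rot: [[-1.0, -0.0, 0.001], [-0.0, 1.0, 0.001], [-0.001, 0.001, -1.0]]
wrist_force: [-0.1, 0.6, -2.0]
gripper_width: 0.313
gripper_force: 30.0
```

```bash
python3 go.py ".542,.188,.0719"
```

```text
t 11.8 tcp [0.543  0.1888 0.0743] w 0.3129837252122747 F [-0.1  0.6 -2. ] rot [0.0007 0.0012 0.0004]
.542,.188,.0719 -> [ 1.  -0.8  2.4]
```

Call:
move_arm(
  series=[
    {"grip": 0.15,"xyz": [0,0,2],"angular": [0,0,0]},
    {"grip": 0.15,"xyz": [0,0,2],"angular": [0,0,0]},
    {"grip": 0.15,"xyz": [0,0,2],"angular": [0,0,0]},
    {"grip": 0.7,"xyz": [0,0,2],"angular": [0,0,0]},
    {"grip": 0.7,"xyz": [0,0,2],"angular": [0,0,0]},
    {"grip": 0.7,"xyz": [0,0,2],"angular": [0,0,0]},
    {"grip": 0.7,"xyz": [0,0,0],"angular": [0,0,0]},
    {"grip": 0.7,"xyz": [0,0,-25],"angular": [0,0,0]},
    {"grip": 0.7,"xyz": [0,0,-60],"angular": [0,0,0]},
    {"grip": 0.7,"xyz": [0,0,-95],"angular": [0,0,0]},
  ],
)

```text
time_s: 12.8
tcp_pos: [0.5423, 0.1883, 0.1696]
ee_rot: [[-1.0, -0.0, -0.001], [-0.0, 1.0, -0.001], [0.001, -0.001, -1.0]]
wrist_force: [0.5, 0.2, 0.3]
gripper_width: 0.695
gripper_force: 0.0
```

```bash
python3 go.py ".5946,-.1754,.155"
```

```text
t 12.8 tcp [0.5423 0.1883 0.1696] w 0.6954105086866542 F [0.5 0.2 0.3] rot [-0.0008 -0.0009  0.0003]
.5946,-.1754,.155 -> [ -52.2 -363.7   14.9]
```

Call:
move_arm(
  series=[
    {"grip": 0.7,"xyz": [-52,-364,2],"angular": [0,0,0]},
    {"grip": 0.7,"xyz": [-52,-364,2],"angular": [0,0,0]},
    {"grip": 0.7,"xyz": [-52,-364,2],"angular": [0,0,0]},
    {"grip": 0.7,"xyz": [-52,-364,2],"angular": [0,0,0]},
    {"grip": 0.7,"xyz": [-52,-364,2],"angular": [0,0,0]},
    {"grip": 0.7,"xyz": [-52,-364,2],"angular": [0,0,0]},
    {"grip": 0.7,"xyz": [-52,-364,2],"angular": [0,0,0]},
    {"grip": 0.7,"xyz": [-52,-364,2],"angular": [0,0,0]},
    {"grip": 0.7,"xyz": [-52,-364,2],"angular": [0,0,0]},
    {"grip": 0.7,"xyz": [-52,-364,2],"angular": [0,0,0]},
  ],
)

```text
time_s: 13.8
tcp_pos: [0.5944, -0.1752, 0.1665]
ee_rot: [[-1.0, 0.0, -0.0], [0.0, 1.0, 0.0], [0.0, 0.0, -1.0]]
wrist_force: [0.1, 0.5, -0.0]
gripper_width: 0.699
gripper_force: 0.0
```

```bash
python3 go.py ".5946,-.1754,.054"; python3 - <<'E'
from h import *
a=r.capture("side");save("s5.png",a["img"][100:340,100:360],2.3)
E
```

```text
t 13.8 tcp [ 0.5944 -0.1752  0.1665] w 0.6989515000450837 F [ 0.1  0.5 -0. ] rot [ 0.0004 -0.0004 -0.0004]
.5946,-.1754,.054 -> [ -0.2  -0.2 112.5]
```

View pics/s5.png

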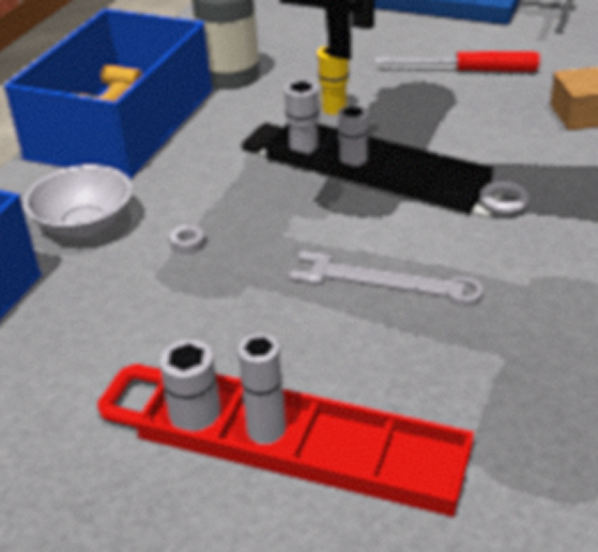

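Wide (190,385) and slim (262,390) stand in pockets 1 and 2. Next is small, at (352,135).

Call:
move_arm(
  series=[
    {"grip": 0.7,"xyz": [0,0,30],"angular": [0,0,0]},
    {"grip": 0.7,"xyz": [0,0,60],"angular": [0,0,0]},
    {"grip": 0.7,"xyz": [0,0,88],"angular": [0,0,0]},
    {"grip": 0.7,"xyz": [0,0,105],"angular": [0,0,0]},
    {"grip": 0.7,"xyz": [0,0,110],"angular": [0,0,0]},
    {"grip": 0.7,"xyz": [0,0,110],"angular": [0,0,0]},
    {"grip": 0.15,"xyz": [0,0,110],"angular": [0,0,0]},
    {"grip": 0.15,"xyz": [0,0,110],"angular": [0,0,0]},
    {"grip": 0.15,"xyz": [0,0,110],"angular": [0,0,0]},
    {"grip": 0.15,"xyz": [0,0,110],"angular": [0,0,0]},
  ],
)

```text
time_s: 14.85
tcp_pos: [0.595, -0.1755, 0.0574]
ee_rot: [[-1.0, -0.0, 0.001], [-0.0, 1.0, -0.0], [-0.001, -0.0, -1.0]]
wrist_force: [0.2, -0.1, 0.2]
gripper_width: 0.421
gripper_force: 0.0
```

Call:
move_arm(
  series=[
    {"grip": 0.15,"xyz": [0,0,0],"angular": [0,0,0]},
    {"grip": 0.15,"xyz": [0,0,0],"angular": [0,0,0]},
    {"grip": 0.15,"xyz": [0,0,0],"angular": [0,0,0]},
  ],
)

```text
time_s: 15.15
tcp_pos: [0.5949, -0.1754, 0.0571]
ee_rot: [[-1.0, -0.0, 0.001], [-0.0, 1.0, -0.0], [-0.001, -0.0, -1.0]]
wrist_force: [-0.5, 0.7, 2.5]
gripper_width: 0.348
gripper_force: 30.0
```

```bash
python3 go.py ".484,.188,.157"
```

```text
t 15.2 tcp [ 0.5949 -0.1754  0.0571] w 0.34849379239547246 F [-0.5  0.7  2.5] rot [-0.0001  0.0006  0.0003]
.484,.188,.157 -> [ 110.7  363.5 -100. ]
```

Call:
move_arm(
  series=[
    {"grip": 0.15,"xyz": [0,0,-10],"angular": [0,0,0]},
    {"grip": 0.15,"xyz": [0,0,-30],"angular": [0,0,0]},
    {"grip": 0.15,"xyz": [0,0,-60],"angular": [0,0,0]},
    {"grip": 0.15,"xyz": [4,15,-88],"angular": [0,0,0]},
    {"grip": 0.15,"xyz": [13,45,-100],"angular": [0,0,0]},
    {"grip": 0.15,"xyz": [26,85,-100],"angular": [0,0,0]},
    {"grip": 0.15,"xyz": [39,127,-100],"angular": [0,0,0]},
    {"grip": 0.15,"xyz": [52,170,-100],"angular": [0,0,0]},
    {"grip": 0.15,"xyz": [65,213,-100],"angular": [0,0,0]},
    {"grip": 0.15,"xyz": [78,255,-100],"angular": [0,0,0]},
  ],
)

```text
time_s: 16.15
tcp_pos: [0.5156, 0.0809, 0.1569]
ee_rot: [[-1.0, 0.0, -0.0], [0.0, 1.0, 0.0], [0.0, 0.0, -1.0]]
wrist_force: [1.3, 0.4, -1.9]
gripper_width: 0.344
gripper_force: 30.0
```

Call:
move_arm(
  series=[
    {"grip": 0.15,"xyz": [12,40,0],"angular": [0,0,0]},
    {"grip": 0.15,"xyz": [23,75,0],"angular": [0,0,0]},
    {"grip": 0.15,"xyz": [30,98,0],"angular": [0,0,0]},
    {"grip": 0.15,"xyz": [33,108,0],"angular": [0,0,0]},
    {"grip": 0.15,"xyz": [33,108,0],"angular": [0,0,0]},
    {"grip": 0.15,"xyz": [33,108,0],"angular": [0,0,0]},
  ],
)

```text
time_s: 16.75
tcp_pos: [0.4835, 0.1868, 0.1566]
ee_rot: [[-1.0, 0.0, -0.001], [0.0, 1.0, -0.0], [0.001, -0.0, -1.0]]
wrist_force: [-0.2, -0.0, -2.3]
gripper_width: 0.344
gripper_force: 30.0
```

```bash
python3 go.py ".484,.188,.0531"
```

```text
t 16.8 tcp [0.4835 0.1868 0.1566] w 0.3435870672132181 F [-0.2 -0.  -2.3] rot [-0.0005 -0.0005 -0.0002]
.484,.188,.0531 -> [ -0.5   1.2 103.5]
```

Call:
move_arm(
  series=[
    {"grip": 0.15,"xyz": [0,0,30],"angular": [0,0,0]},
    {"grip": 0.15,"xyz": [0,0,58],"angular": [0,0,0]},
    {"grip": 0.15,"xyz": [0,0,78],"angular": [0,0,0]},
    {"grip": 0.15,"xyz": [0,0,90],"angular": [0,0,0]},
    {"grip": 0.15,"xyz": [0,0,97],"angular": [0,0,0]},
    {"grip": 0.15,"xyz": [0,0,101],"angular": [0,0,0]},
    {"grip": 0.15,"xyz": [0,0,102.5],"angular": [0,0,0]},
    {"grip": 0.15,"xyz": [0,0,102.5],"angular": [0,0,0]},
    {"grip": 0.15,"xyz": [0,0,102.5],"angular": [0,0,0]},
  ],
)

```text
time_s: 17.65
tcp_pos: [0.484, 0.1879, 0.0549]
ee_rot: [[-1.0, -0.0, 0.001], [-0.0, 1.0, 0.001], [-0.001, 0.001, -1.0]]
wrist_force: [-0.1, -0.0, -1.2]
gripper_width: 0.346
gripper_force: 30.0
```

```bash
python3 go.py ".484,.188,.0531"
```

```text
t 17.6 tcp [0.484  0.1879 0.0549] w 0.3458697460143529 F [-0.1 -0.  -1.2] rot [0.0009 0.0012 0.0004]
.484,.188,.0531 -> [-0.   0.1  1.8]
```

Call:
move_arm(
  series=[
    {"grip": 0.15,"xyz": [0,0,1.5],"angular": [0,0,0]},
    {"grip": 0.15,"xyz": [0,0,1.5],"angular": [0,0,0]},
    {"grip": 0.15,"xyz": [0,0,1.5],"angular": [0,0,0]},
    {"grip": 0.7,"xyz": [0,0,1.5],"angular": [0,0,0]},
    {"grip": 0.7,"xyz": [0,0,1.5],"angular": [0,0,0]},
    {"grip": 0.7,"xyz": [0,0,1.5],"angular": [0,0,0]},
    {"grip": 0.7,"xyz": [0,0,0],"angular": [0,0,0]},
    {"grip": 0.7,"xyz": [0,0,-30],"angular": [0,0,0]},
    {"grip": 0.7,"xyz": [0,0,-70],"angular": [0,0,0]},
    {"grip": 0.7,"xyz": [0,0,-115],"angular": [0,0,0]},
  ],
)

```text
time_s: 18.65
tcp_pos: [0.4829, 0.187, 0.1696]
ee_rot: [[-1.0, -0.0, -0.002], [-0.0, 1.0, -0.002], [0.002, -0.002, -1.0]]
wrist_force: [1.1, 0.4, -0.9]
gripper_width: 0.695
gripper_force: 0.0
```

```bash
python3 go.py ".6509,-.1786,.167"
```

```text
t 18.6 tcp [0.4829 0.187  0.1696] w 0.6954431057897987 F [ 1.1  0.4 -0.9] rot [-0.0018 -0.0025  0.0001]
.6509,-.1786,.167 -> [-168.  -365.6    2.9]
```

```bash
python3 - <<'E'
from h import *
a=r.capture("top")
for n,p,z in(("bottle base near",(580,132),0),("bottle left",(556,105),.03),("yellow top",(578,191),.074),("bin near base",(480,119),0)):print(n,onz(a,np.array(p)/1.5,z).round(3))
E
```

```text
bottle base near [ 0.77  -0.326  0.   ]
bottle left [ 0.799 -0.286  0.03 ]
yellow top [ 0.653 -0.282  0.074]
bin near base [ 0.801 -0.184 -0.   ]
```

Call:
move_arm(
  series=[
    {"grip": 0.65,"xyz": [-167,-366,2],"angular": [0,0,0]},
    {"grip": 0.65,"xyz": [-167,-366,2],"angular": [0,0,0]},
    {"grip": 0.65,"xyz": [-167,-366,2],"angular": [0,0,0]},
    {"grip": 0.65,"xyz": [-167,-366,2],"angular": [0,0,0]},
    {"grip": 0.65,"xyz": [-167,-366,2],"angular": [0,0,0]},
    {"grip": 0.65,"xyz": [-167,-366,2],"angular": [0,0,0]},
  ],
)

```text
time_s: 19.3
tcp_pos: [0.6087, -0.0873, 0.1676]
ee_rot: [[-1.0, -0.0, 0.0], [-0.0, 1.0, 0.0], [-0.0, 0.0, -1.0]]
wrist_force: [0.8, 0.8, 0.6]
gripper_width: 0.652
gripper_force: 0.0
```

Call:
move_arm(
  series=[
    {"grip": 0.65,"xyz": [-20,-40,0],"angular": [0,0,0]},
    {"grip": 0.65,"xyz": [-34,-74,0],"angular": [0,0,0]},
    {"grip": 0.65,"xyz": [-34,-74,0],"angular": [0,0,0]},
    {"grip": 0.65,"xyz": [-34,-74,0],"angular": [0,0,0]},
    {"grip": 0.65,"xyz": [-34,-74,0],"angular": [0,0,0]},
  ],
)

```text
time_s: 19.8
tcp_pos: [0.6418, -0.1587, 0.1675]
ee_rot: [[-1.0, -0.001, -0.001], [-0.001, 1.0, 0.0], [0.001, 0.0, -1.0]]
wrist_force: [-0.8, 0.0, 0.4]
gripper_width: 0.654
gripper_force: 0.0
```

```bash
python3 go.py ".6509,-.1786,.067"; python3 - <<'E'
from h import *
a=r.capture("side");save("s6.png",a["img"][80:340,100:360],2.2)
E
```

```text
t 19.8 tcp [ 0.6418 -0.1587  0.1675] w 0.6535415189314558 F [-0.8  0.   0.4] rot [ 0.0002 -0.0006  0.0008]
.6509,-.1786,.067 -> [ -9.2 -20.  100.5]
```

View pics/s6.png

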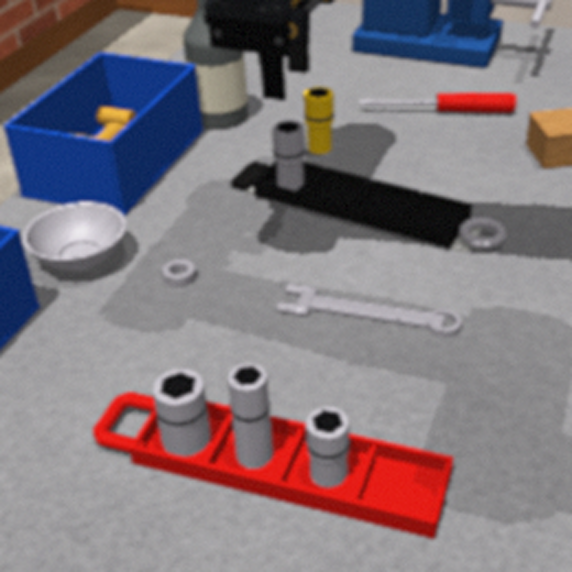

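Small stands in pocket 3 at (328,450). The last one is long: the chrome socket on the rail at (289,155), not the yellow one at (319,120), which stands off the rail. I'll line up and descend.

Call:
move_arm(
  series=[
    {"grip": 0.65,"xyz": [-9,-20,0],"angular": [0,0,0]},
    {"grip": 0.65,"xyz": [-9,-20,0],"angular": [0,0,0]},
    {"grip": 0.65,"xyz": [-9,-20,0],"angular": [0,0,0]},
    {"grip": 0.65,"xyz": [-9,-20,20],"angular": [0,0,0]},
    {"grip": 0.65,"xyz": [-9,-20,20],"angular": [0,0,0]},
  ],
)

```text
time_s: 20.35
tcp_pos: [0.6492, -0.1778, 0.1453]
ee_rot: [[-1.0, -0.001, -0.005], [-0.001, 1.0, 0.001], [0.005, 0.001, -1.0]]
wrist_force: [-0.7, -0.4, 0.4]
gripper_width: 0.646
gripper_force: 0.0
```

```bash
python3 go.py ".6509,-.1786,.069"
```

```text
t 20.4 tcp [ 0.6492 -0.1778  0.1453] w 0.6460911580136189 F [-0.7 -0.4  0.4] rot [ 0.0015 -0.0053  0.0008]
.6509,-.1786,.069 -> [-2.1 -0.9 76.3]
```

Call:
move_arm(
  series=[
    {"grip": 0.65,"xyz": [0,0,25],"angular": [0,0,0]},
    {"grip": 0.65,"xyz": [0,0,50],"angular": [0,0,0]},
    {"grip": 0.65,"xyz": [0,0,70],"angular": [0,0,0]},
    {"grip": 0.65,"xyz": [0,0,77],"angular": [0,0,0]},
    {"grip": 0.65,"xyz": [0,0,77],"angular": [0,0,0]},
    {"grip": 0.2,"xyz": [0,0,77],"angular": [0,0,0]},
    {"grip": 0.2,"xyz": [0,0,77],"angular": [0,0,0]},
    {"grip": 0.2,"xyz": [0,0,77],"angular": [0,0,0]},
    {"grip": 0.2,"xyz": [0,0,77],"angular": [0,0,0]},
    {"grip": 0.2,"xyz": [0,0,77],"angular": [0,0,0]},
  ],
)

```text
time_s: 21.35
tcp_pos: [0.6518, -0.1792, 0.0717]
ee_rot: [[-1.0, -0.0, 0.002], [-0.0, 1.0, -0.0], [-0.002, -0.0, -1.0]]
wrist_force: [0.3, 0.8, 2.9]
gripper_width: 0.395
gripper_force: 29.9
```

Call:
move_arm(
  series=[
    {"grip": 0.2,"xyz": [0,0,0],"angular": [0,0,0]},
    {"grip": 0.2,"xyz": [0,0,0],"angular": [0,0,0]},
  ],
)

```text
time_s: 21.55
tcp_pos: [0.6518, -0.1792, 0.0717]
ee_rot: [[-1.0, -0.001, 0.002], [-0.001, 1.0, -0.0], [-0.002, -0.0, -1.0]]
wrist_force: [-0.5, 1.6, 4.7]
gripper_width: 0.393
gripper_force: 29.9
```

```bash
python3 go.py ".426,.187,.169"
```

```text
t 21.6 tcp [ 0.6518 -0.1792  0.0717] w 0.3929895411529489 F [-0.5  1.6  4.7] rot [-0.0002  0.0016  0.0006]
.426,.187,.169 -> [225.4 366.4 -97.8]
```

Call:
move_arm(
  series=[
    {"grip": 0.2,"xyz": [0,0,-10],"angular": [0,0,0]},
    {"grip": 0.2,"xyz": [0,0,-30],"angular": [0,0,0]},
    {"grip": 0.2,"xyz": [0,0,-60],"angular": [0,0,0]},
    {"grip": 0.2,"xyz": [8,13,-88],"angular": [0,0,0]},
    {"grip": 0.2,"xyz": [24,39,-100],"angular": [0,0,0]},
    {"grip": 0.2,"xyz": [46,75,-100],"angular": [0,0,0]},
    {"grip": 0.2,"xyz": [69,112,-100],"angular": [0,0,0]},
    {"grip": 0.2,"xyz": [92,149,-100],"angular": [0,0,0]},
    {"grip": 0.2,"xyz": [115,186,-100],"angular": [0,0,0]},
    {"grip": 0.2,"xyz": [137,223,-100],"angular": [0,0,0]},
  ],
)

```text
time_s: 22.55
tcp_pos: [0.5122, 0.0444, 0.1701]
ee_rot: [[-1.0, 0.001, -0.002], [0.001, 1.0, -0.0], [0.002, -0.0, -1.0]]
wrist_force: [0.2, 0.0, -1.6]
gripper_width: 0.396
gripper_force: 29.8
```

Call:
move_arm(
  series=[
    {"grip": 0.2,"xyz": [23,37,0],"angular": [0,0,0]},
    {"grip": 0.2,"xyz": [45,73,0],"angular": [0,0,0]},
    {"grip": 0.2,"xyz": [65,106,0],"angular": [0,0,0]},
    {"grip": 0.2,"xyz": [80,131,0],"angular": [0,0,0]},
    {"grip": 0.2,"xyz": [88,143,0],"angular": [0,0,0]},
    {"grip": 0.2,"xyz": [88,143,0],"angular": [0,0,0]},
    {"grip": 0.2,"xyz": [88,143,0],"angular": [0,0,0]},
    {"grip": 0.2,"xyz": [88,143,0],"angular": [0,0,0]},
  ],
)

```text
time_s: 23.35
tcp_pos: [0.4262, 0.1858, 0.1704]
ee_rot: [[-1.0, 0.001, -0.001], [0.001, 1.0, -0.001], [0.001, -0.001, -1.0]]
wrist_force: [0.6, -0.3, -2.8]
gripper_width: 0.39
gripper_force: 29.9
```

```bash
python3 go.py ".426,.187,.0677"
```

```text
t 23.4 tcp [0.4262 0.1858 0.1704] w 0.3903874254728726 F [ 0.6 -0.3 -2.8] rot [-0.0007 -0.0007 -0.0008]
.426,.187,.0677 -> [1.000e-01 1.300e+00 1.027e+02]
```

Call:
move_arm(
  series=[
    {"grip": 0.2,"xyz": [0,0,30],"angular": [0,0,0]},
    {"grip": 0.2,"xyz": [0,0,58],"angular": [0,0,0]},
    {"grip": 0.2,"xyz": [0,0,78],"angular": [0,0,0]},
    {"grip": 0.2,"xyz": [0,0,90],"angular": [0,0,0]},
    {"grip": 0.2,"xyz": [0,0,97],"angular": [0,0,0]},
    {"grip": 0.2,"xyz": [0,0,101],"angular": [0,0,0]},
    {"grip": 0.2,"xyz": [0,0,102],"angular": [0,0,0]},
    {"grip": 0.2,"xyz": [0,0,102],"angular": [0,0,0]},
    {"grip": 0.2,"xyz": [0,0,102],"angular": [0,0,0]},
  ],
)

```text
time_s: 24.25
tcp_pos: [0.4265, 0.1869, 0.0693]
ee_rot: [[-1.0, -0.0, 0.001], [-0.0, 1.0, 0.001], [-0.001, 0.001, -1.0]]
wrist_force: [0.5, 0.2, -2.4]
gripper_width: 0.393
gripper_force: 29.9
```

```bash
python3 go.py ".426,.187,.0677"
```

```text
t 24.2 tcp [0.4265 0.1869 0.0693] w 0.3929572735459873 F [ 0.5  0.2 -2.4] rot [0.001  0.0011 0.0002]
.426,.187,.0677 -> [0.5 0.1 1.6]
```

Call:
move_arm(
  series=[
    {"grip": 0.2,"xyz": [0,0,1.5],"angular": [0,0,0]},
    {"grip": 0.2,"xyz": [0,0,1.5],"angular": [0,0,0]},
    {"grip": 0.2,"xyz": [0,0,1.5],"angular": [0,0,0]},
    {"grip": 0.75,"xyz": [0,0,1.5],"angular": [0,0,0]},
    {"grip": 0.75,"xyz": [0,0,1.5],"angular": [0,0,0]},
    {"grip": 0.75,"xyz": [0,0,1.5],"angular": [0,0,0]},
    {"grip": 0.75,"xyz": [0,0,0],"angular": [0,0,0]},
    {"grip": 0.75,"xyz": [0,0,-30],"angular": [0,0,0]},
    {"grip": 0.75,"xyz": [0,0,-70],"angular": [0,0,0]},
    {"grip": 0.75,"xyz": [0,0,-115],"angular": [0,0,0]},
  ],
)

```text
time_s: 25.25
tcp_pos: [0.4254, 0.186, 0.1843]
ee_rot: [[-1.0, -0.0, -0.002], [-0.0, 1.0, -0.002], [0.002, -0.002, -1.0]]
wrist_force: [0.9, 0.6, -0.6]
gripper_width: 0.746
gripper_force: 0.0
```

Call:
move_arm(
  series=[
    {"grip": 0.75,"xyz": [0,-45,-10],"angular": [0,0,0]},
    {"grip": 0.75,"xyz": [0,-90,-10],"angular": [0,0,0]},
    {"grip": 0.75,"xyz": [0,-135,-10],"angular": [0,0,0]},
    {"grip": 0.75,"xyz": [0,-180,-10],"angular": [0,0,0]},
    {"grip": 0.75,"xyz": [0,-220,-10],"angular": [0,0,0]},
    {"grip": 0.75,"xyz": [0,-250,-10],"angular": [0,0,0]},
    {"grip": 0.75,"xyz": [0,-250,-10],"angular": [0,0,0]},
    {"grip": 0.75,"xyz": [0,-250,-10],"angular": [0,0,0]},
  ],
)

```text
time_s: 26.05
tcp_pos: [0.426, -0.0639, 0.1937]
ee_rot: [[-1.0, 0.002, 0.0], [0.002, 1.0, 0.0], [-0.0, 0.0, -1.0]]
wrist_force: [-0.4, 0.5, -0.7]
gripper_width: 0.754
gripper_force: 0.0
```

```bash
python3 - <<'E'
from h import *
a=r.capture("side");b=r.capture("top");save("s7.png",np.hstack([a["img"][190:350,100:320],b["img"][130:290,100:200]]),2.4)
E
```

```text
(no output)
```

View pics/s7.png

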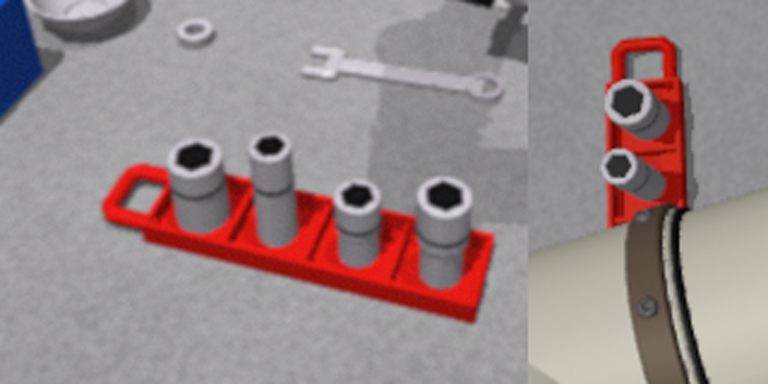

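All four sockets stand upright in the tray, mouths up. Counting from the handle they are wide (197,185), slim (272,190), small (358,225) and long (442,230), and the arm is clear.

```bash
python3 -c "
from station import r
print(r.finish_job())"
```

```text
the job is handed in; nothing more can be done
None
```

Job handed in at about 26 s: the four sockets stand upright in the red tray, mouths up, in the order wide, slim, small, long counted from the handle.

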